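# Restock the white-cap lane

## Task

A carton of six white-capped bottles stands on the open end of the two-lane stock tray. Push it with the fingertips into the lane where a white-capped carton already stands, and on down between the guide rails until it is closed up behind that carton and square with it. Neither the carton nor the gripper may touch a rail, because the side labels scuff; never lift or tip the carton, leave both stocked cartons in their places at the end stop and disturb nothing else on the bench.

Things in the scene. Friction and masses are not known exactly. Their poses are not given: they have to be found in the camera images.
- carton: the loose carton to push: open brown card carton 105 long (own y), 72 wide (own x), walls 50 tall, with six amber bottles fixed in it, white caps up to 80 above its underside, about 0.4 kg; origin at the centre of its underside. Slides under 1 to 5 N. Starts 130 to 170 before the tray's origin (its -y side), up to 50 off the centre line, turned up to 0.3 rad from the lanes
- stock_white: already stocked carton that marks the right lane: open brown card carton 105 long (own y), 72 wide (own x), walls 50 tall, with six amber bottles fixed in it, white caps up to 80 above its underside, about 0.4 kg; origin at the centre of its underside. Loose, 1 to 3 short of the end stop, its +y pointing down the lane to the stop (within 0.02 rad)
- stock_black: the carton in the other lane: open brown card carton 105 long (own y), 72 wide (own x), walls 50 tall, with six amber bottles fixed in it, black caps up to 80 above its underside, about 0.4 kg; origin at the centre of its underside. Loose, at the end stop likewise
- tray: fixed two-lane stock tray: plywood deck 540 (y) x 250 (x), its top 12 above the bench; origin at the centre of the deck's underside. Lanes run along its +y, centred on x = -46 and +46, 88 clear between rails. Mouth at y = -50, face of the white end stop (35 tall) at y = +250; the deck is open from y = -270 to -50. The outer rails flare outwards by 9 over the 30 at the mouth
- rail_a: fixed black guide rail along the tray's -x edge, nearest the robot, 4 thick, 18 tall above the deck (top 30 above the bench), centred on tray x = -92; its origin lies on the deck in line with the tray's origin
- rail_b: the same kind of rail between the two lanes, straight, on tray x = 0, its end at the mouth rounded
- rail_c: the same kind of rail along the tray's +x edge, on tray x = +92
- beaker: glass beaker 68 wide, 85 tall, standing on the pan of the balance at the left side of the bench, to be left alone; origin at the centre of its underside
- dropper_1: amber dropper bottle 33 wide, 113 tall, on the right of the bench, to be left alone; origin at the centre of its underside
- dropper_2: a second such dropper bottle, to be left alone
- herb_jar: corked clear jar of dried petals, 72 wide, 110 tall, on the right of the bench, to be left alone; origin at the centre of its underside
- brass_weight: small brass calibration weight, 30 wide, 53 tall, on the left of the bench, to be left alone; origin at the centre of its underside

How it is judged (in metres and radians):
At the end, for the whole second after the job is handed in: The pushed carton stands flat and still on the deck in the lane of the stocked white-capped carton, behind it with a gap of less than 9 mm, in line with it within 12 mm and square to the lane within 0.12 rad; both stocked cartons are within 12 mm of where they stood (y of carton in the frame of stock_white between -0.114 and -0.098 m and x of carton in the frame of stock_white between -0.012 and 0.012 m and angle between the y axis of carton and the y axis of tray, either way round below 0.12 rad and angle between carton's own z axis and vertical below 0.05 rad and height (world z) of carton below 0.016 m and linear speed of carton below 0.01 m/s and distance of each of stock_white, stock_black from where it was at the start of the episode below 0.012 m); the robot touches nothing.
It fails at once if the pushed carton touches a guide rail (contact force between carton and rail_a above 0.2 N or contact force between carton and rail_b above 0.2 N or contact force between carton and rail_c above 0.2 N).
It fails at once if the robot touches a guide rail (contact force between any of the arm, the fingers and rail_a above 0.2 N or contact force between any of the arm, the fingers and rail_b above 0.2 N or contact force between any of the arm, the fingers and rail_c above 0.2 N).
It fails at once if the carton is lifted or tipped (height (world z) of carton above 0.02 m or angle between carton's own z axis and vertical above 0.15 rad).
It fails at once if a stocked carton is displaced (over 15 mm), lifted or tipped (distance of any of stock_white, stock_black from where it was at the start of the episode above 0.015 m or angle between any of stock_white, stock_black's own z axis and vertical above 0.15 rad).
It fails at once if another thing on the bench is disturbed (distance of any of dropper_1, dropper_2, herb_jar, brass_weight, beaker from where it was at the start of the episode above 0.02 m).
It also fails if it takes over 72 s, if anything falls off the work surface, if the arm or the gripper's body presses on something with over 40 N, if the wrist force passes 120 N, or if a joint passes its speed limit or range.

## Robot

A 7-joint arm with a two-finger parallel gripper is mounted at the origin on the work surface. World frame = base frame: x ahead of the robot, y to its left, z up, the work surface at z = 0. Lengths are in mm, angles in degrees, forces in N, time in s.
With the tool pointing down it reaches from about 350 to 900 mm from the base axis. Payload 7.2 kg.
Tool frame: the origin (TCP) lies on the centre line of the jaws, within the pads' length; the fingertips stand tip_reach ahead of it and the grasp point (between the pads) lies 3 mm ahead of it (tip_reach is the distance from the TCP to the fingertips, in mm); z points along the fingers, y is the direction in which the jaws open and shut (so a half turn about z gives the same grasp; the last joint's range is limited). The gripper opens to 88 mm and grips with 3 to 60 N. Pads are 20 mm wide; open, the fingers measure 115 mm over their backs; the gripper's body (75 mm by 178 mm) begins 61 mm behind the grasp point.
Start: joints at [72.582, 23.554, -0.728, 91.456, 0.321, 64.991, -4.71], TCP at [146.001, -607.711, 244.653] pointing down, gripper open.
Joint ranges: [-169.25, 169.25], [-16.82, 113.86], [-84.01, 82.57], [7.8, 145.47], [-59.2, 239.2], [7.22, 106.19], [-163.78, 163.78]. Speed limits (degrees/s): [136.94, 136.94, 172.46, 172.46, 180, 180, 180].

## Interface

Orientations are given as [roll, pitch, yaw] about the fixed x, y, z axes, in that order (R = Rz(yaw) Ry(pitch) Rx(roll)).
In Python, from cell import sense, capture, hand_in, search_frame, tip_reach gives the robot as it stands. The module is installed in compiled form; this text tells all that it offers.
- The arm moves only by the tool servo_tool, never from a script. Its argument "motion" is a list that holds one entry, the list of rows, each a list of 5 numbers: the shift along the world's x, y, z in mm, then the turn about the world's z in rad, then the opening, from 0 (shut) to 1 (fully open). In form: [[[tx, ty, tz, twist, grip], ...]]. A call has 1 to 8 rows; each row is the pose to reach, as a shift and turn from the pose measured when the call began; what a row does not reach only later rows make up. A row lasts 1/12 s, in which the tool goes at most 41.7 mm and 7.16 degrees, less where a joint would pass 70% of its speed; a pose out of reach is approached as far as the arm can. A call with a gripper value outside its range is refused whole. The fingers move at their own pace and stop on an object; "force" is the grip in N (left out, the last holds). Time passes only in rows, so rows that repeat a pose let the fingers close. It gives the time, the measured TCP pose, the force and the opening at its end, in the units of the state.
- sense(): the state, without advancing time (a new reading comes with each control period).
- capture(name): name is "scene" or "top" or "wrist"; returns a dict with "image" (400x640x3 uint8, red, green, blue), "K" (3x3 intrinsics, pixels), "rvec" (rotation vector, rad) and "tvec" (3), from world to camera coordinates, as OpenCV has them; the wrist camera has in their place "hand_eye" (4x4, takes a point from camera to tool coordinates, whose origin is the TCP and whose axes are the flange's). Camera axes: x right, y down, z forward; pixel columns grow to the right and rows downward; lengths in mm; the calibration is good to about 2 mm. A picture is of the moment at which its call begins: read the wrist's pose just before it. There is no depth.
- hand_in(): hands the job in, once; it reports no verdict.
Trained networks look in the newest picture that a camera, given by its name, has taken for a name from the list of things; names that differ only in an ending like _2 or _b are one class to them, and where a whole thing is asked for, a point or a joint stands for the part that bears it (a point fixed in the world has none). Each returns a list of dicts, best first, with "score" (0 to 1); they miss things now and then, are a little off and sometimes report something else, mostly with a low value. They report only what shows in the picture. A call takes as long as a camera call.
- search_frame(thing, camera): "pixel" ([column, row] in pixels, amid what is visible of it).
The state is a dict: "time_s": time; "joint_positions": joint angles; "qvel": joint speeds; "tau": joint torques, N m; "position": TCP position; "tool_rot": TCP orientation; "force": force on the tool from outside, world axes, zero at the start; "torque": the same for the moment, N m; "width": finger opening in mm.
Only numpy, scipy, OpenCV 4.12 (cv2) and the standard library are available. Lean on these libraries where they do the work, as an engineer would, in place of code of your own. Each camera call takes 0.05 s, during which the arm holds its last target.

## Working session

There is one attempt and no reset: what is moved stays moved. The work goes in short steps, Python scripts to look and compute and a tool call to move; the robot and the scene stay as the last step left them, time stands still between calls to the robot, and variables do not carry over. Pictures are saved under pics/ and viewed, and the job is handed in when it is done.

Besides the shell and the picture viewer there is one more tool, called after "Call:" by a JSON object that holds its "name" and its "arguments". servo_tool: Moves the arm, as the interface text tells. Its arguments: {"type":"object","properties":{"motion":{"type":"array"},"force":{"type":"number"}},"required":["motion"]}

```bash
mkdir -p pics; python3 - <<'E'
from cell import *
import cv2
s=sense(); print(s); print(tip_reach if not callable(tip_reach) else tip_reach())
for n in ("scene","top"):
    c=capture(n); cv2.imwrite(f"pics/{n}0.png",c["image"][:,:,::-1]); print(n,c["K"],c["rvec"],c["tvec"])
    for t in ("carton","stock_white","stock_black","tray","rail_a"):
        print(t,search_frame(t,n))
E
```

```text
{'time_s': 0.0, 'joint_positions': array([72.58128653, 23.60020093, -0.72729701, 91.50197956,  0.32211062,
       64.99229023, -4.71152918]), 'qvel': array([-0.0169318 , -0.00417219,  0.09422723,  0.0187314 ,  0.01754418,
        0.00510201, -0.18108233]), 'tau': array([-2.61635569e-04, -5.87948978e+01,  6.41181618e-01, -2.91062433e+01,
       -5.38825931e-02,  1.82432821e-02,  1.24262779e-04]), 'position': array([ 145.85719037, -607.26318253,  243.82195846]), 'tool_rot': array([-1.79907925e+02,  8.11468426e-03,  1.35103040e+01]), 'force': array([-0.39938937,  0.36622734, -0.22753006]), 'torque': array([-0.00768941, -0.08150663, -0.04741495]), 'width': 87.77408632688045}
22.0
scene [[399.04304959   0.         315.54679477]
 [  0.         399.04304959 190.16978238]
 [  0.           0.           1.        ]] [ 1.82325623  1.40213941 -0.73784717] [-164.9140712  -232.74659626 1681.44800391]
carton [{'pixel': [265.8, 203.2], 'score': 0.92}]
stock_white [{'pixel': [360.0, 217.0], 'score': 0.61}, {'pixel': [366.8, 177.7], 'score': 0.57}]
stock_black [{'pixel': [377.8, 195.1], 'score': 0.63}]
tray [{'pixel': [311.5, 218.3], 'score': 0.95}]
rail_a [{'pixel': [326.9, 204.3], 'score': 0.89}, {'pixel': [319.9, 184.9], 'score': 0.76}, {'pixel': [360.5, 218.1], 'score': 0.71}]
top [[363.25694349   0.         325.71238266]
 [  0.         363.25694349 205.95577896]
 [  0.           0.           1.        ]] [ 2.17546101 -2.17688929  0.08823213] [  29.10105902  515.52761318 1117.7113288 ]
carton [{'pixel': [375.0, 201.4], 'score': 0.92}, {'pixel': [476.9, 171.1], 'score': 0.55}]
stock_white [{'pixel': [262.7, 214.6], 'score': 0.73}]
stock_black [{'pixel': [257.6, 185.4], 'score': 0.84}, {'pixel': [481.9, 229.1], 'score': 0.46}]
tray [{'pixel': [327.7, 199.9], 'score': 0.79}, {'pixel': [262.6, 215.1], 'score': 0.33}]
rail_a [{'pixel': [289.2, 166.8], 'score': 0.86}, {'pixel': [290.1, 226.9], 'score': 0.48}]
```

```bash
python3 - <<'E'
import cv2
a=cv2.imread("pics/top0.png"); cv2.imwrite("pics/top0c.png",cv2.resize(a[130:280,200:430],None,fx=3.4,fy=3.4,interpolation=cv2.INTER_CUBIC))
a=cv2.imread("pics/scene0.png"); cv2.imwrite("pics/scene0c.png",cv2.resize(a[130:270,220:430],None,fx=3.6,fy=3.6,interpolation=cv2.INTER_CUBIC))
E
```

```text
(no output)
```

View pics/top0.png

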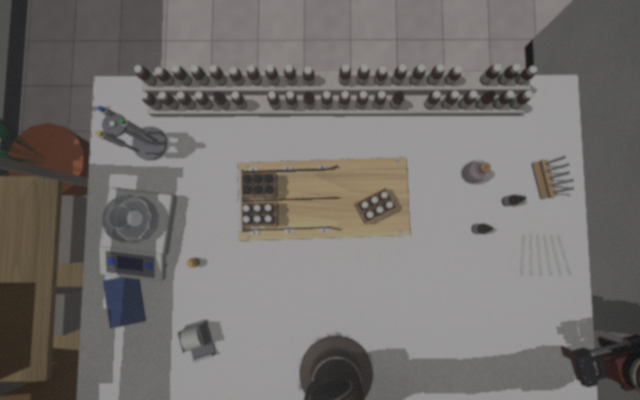

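View pics/scene0.png

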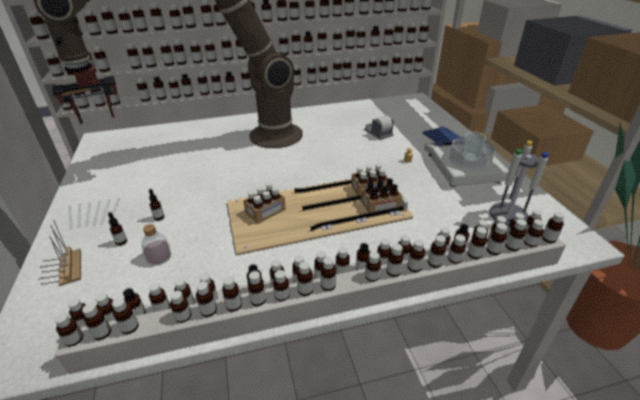

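```bash
sleep 1
```

```text
(no output)
```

View pics/top0c.png

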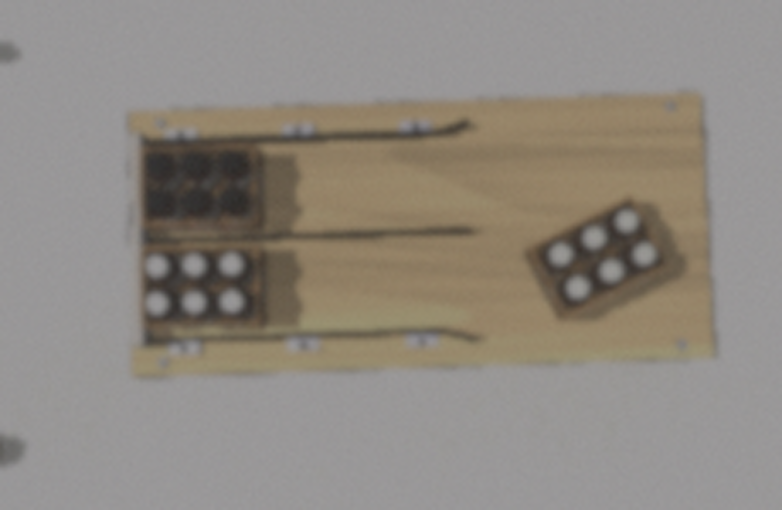

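View pics/scene0c.png

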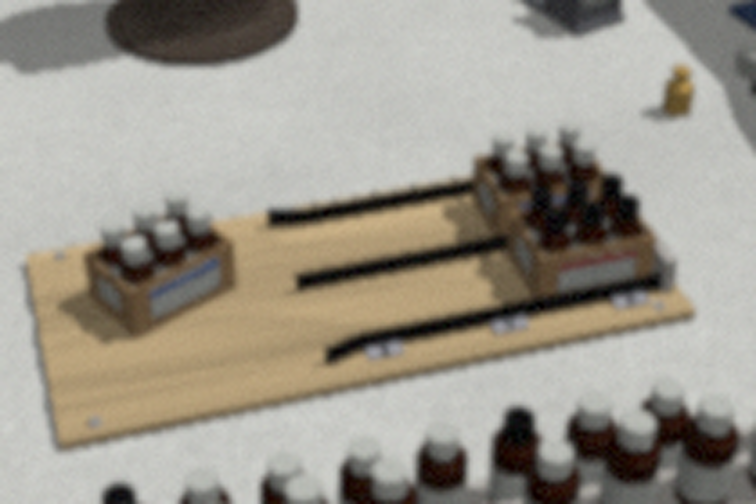

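The top view shows the two white caps groups: stocked whites at about (258,214) and the loose carton at (377,205). The black-capped carton is at (259,184), and the tray mouth is at column ~338. The white lane is therefore the one nearest the robot. Next I'll measure from the caps.

```bash
cat > h.py <<'E'
import numpy as np, cv2
from cell import *
def proj_plane(c,px,z,R=None,C=None):
    """pixels -> world xy on plane z"""
    px=np.asarray(px,float).reshape(-1,2)
    if R is None:
        R,_=cv2.Rodrigues(np.asarray(c["rvec"])); C=-R.T@np.asarray(c["tvec"]).ravel(); Rwc=R.T
    else: Rwc=R
    d=np.c_[px,np.ones(len(px))]@np.linalg.inv(c["K"]).T@Rwc.T
    return C+d*((z-C[2])/d[:,2])[:,None]
def wristpose(c,s):
    from scipy.spatial.transform import Rotation as Ro
    R=Ro.from_euler("xyz",s["tool_rot"],degrees=True).as_matrix(); H=np.array(c["hand_eye"])
    return R@H[:3,:3], R@H[:3,3]+s["position"]
def blobs(img,thr,roi,invert=False,up=6,amin=8,amax=60):
    x0,y0,x1,y1=roi
    g=img[y0:y1,x0:x1].astype(np.float32).min(2)
    g=cv2.resize(g,None,fx=up,fy=up,interpolation=cv2.INTER_CUBIC)
    m=(g>thr).astype(np.uint8)
    n,l,st,ce=cv2.connectedComponentsWithStats(m)
    out=[]
    for i in range(1,n):
        a=st[i,4]/up**2
        if amin<a<amax:
            w=np.where(l==i); wt=g[w]-thr
            out.append(((w[1]*wt).sum()/wt.sum()/up+ .5/up-.5+x0,(w[0]*wt).sum()/wt.sum()/up+.5/up-.5+y0,a))
    return np.array(out)
E
python3 - <<'E'
from h import *
c=capture("top"); im=c["image"]
for roi in ((240,200,282,228),(350,184,404,226)):
    b=blobs(im,125,roi); print(b.round(1))
    W=proj_plane(c,b[:,:2],92)[:,:2]; print(W.round(1), W.mean(0).round(1))
    m=cv2.minAreaRect(W.astype(np.float32)); print(m)
print("tray corners", proj_plane(c,np.array([[237.5,163],[407,157.5],[411,234.5],[239,240.5]]),12).round(1))
# rails dark profile per column
for col in (285,300,315,325,332):
    g=im[150:245,col-2:col+3].astype(float).mean((1,2)); print(col,[ (150+i,int(g[i])) for i in range(1,94) if g[i]<g[i-1] and g[i]<=g[i+1] and g[i]<95])
E
```

```text
[[239.9 216.5  25.1]
 [267.5 207.2  20.3]
 [256.5 207.5  19.9]
 [245.5 207.8  20.8]
 [267.6 218.2  21. ]
 [245.5 218.8  21.5]
 [256.6 218.5  20.2]]
[[478.8 280.8]
 [506.  200. ]
 [505.3 232.3]
 [504.5 264.8]
 [473.6 199.2]
 [471.9 264. ]
 [472.8 231.5]] [487.5 239. ]
((488.78436279296875, 240.3152313232422), (32.54640579223633, 81.49055480957031), 1.4089865684509277)
[[383.9 194.5  18. ]
 [374.2 199.5  19. ]
 [364.5 204.4  19.4]
 [389.1 204.3  18.8]
 [379.3 209.3  19.8]
 [369.4 214.2  19.9]]
[[ 543.3 -143.3]
 [ 528.6 -114.5]
 [ 514.1  -85.6]
 [ 514.4 -158. ]
 [ 499.6 -129.1]
 [ 485.2  -99.8]] [ 514.2 -121.7]
((514.1124877929688, -121.63970947265625), (32.51144027709961, 65.071533203125), 26.876134872436523)
tray corners [[ 654.6  311.    12. ]
 [ 671.7 -231.3   12. ]
 [ 426.2 -239.    12. ]
 [ 407.7  301.3   12. ]]
285 [(170, 76), (182, 91), (191, 92), (199, 81), (210, 86), (219, 92)]
300 [(170, 78), (199, 80), (228, 91)]
315 [(169, 75), (198, 86)]
325 [(169, 77), (198, 83)]
332 [(168, 73), (198, 80)]
```

```bash
python3 - <<'E'
from h import *
s=sense(); c=capture("wrist"); print(c["K"],np.array(c["hand_eye"]).round(3))
R,C=wristpose(c,s); print(C, R[:,2]); print(s["time_s"])
c=capture("top"); 
for n in ("dropper_1","herb_jar","brass_weight"):
    for d in search_frame(n,"top")[:2]: print(n,d,proj_plane(c,d["pixel"],60).round())
E
```

```text
[[291.44458581   0.         321.94609474]
 [  0.         291.44458581 197.47302127]
 [  0.           0.           1.        ]] [[   0.      -0.964   -0.266   72.333]
 [   1.       0.      -0.      -0.398]
 [   0.      -0.266    0.964 -140.058]
 [   0.       0.       0.       1.   ]]
[ 216.2432903  -590.41476606  384.76557483] [-0.25823534 -0.06182735 -0.9641016 ]
0.65
dropper_1 {'pixel': [513.0, 196.7], 'score': 0.73} [[ 540. -539.   60.]]
dropper_1 {'pixel': [484.2, 228.5], 'score': 0.49} [[ 444. -449.   60.]]
herb_jar {'pixel': [474.9, 171.3], 'score': 0.95} [[ 618. -427.   60.]]
herb_jar {'pixel': [482.9, 229.0], 'score': 0.52} [[ 442. -445.   60.]]
brass_weight {'pixel': [193.2, 258.5], 'score': 0.69} [[354. 426.  60.]]
brass_weight {'pixel': [475.3, 173.5], 'score': 0.21} [[ 611. -428.   60.]]
```

Call:
{"name": "servo_tool", "arguments": {"motion": [[[20,40,20,0.1,1],[50,75,50,0.2,1],[75,105,80,0.3,1],[100,135,80,0.4,1],[125,165,80,0.4,1],[150,200,80,0.4,1],[180,235,80,0.4,1],[200,270,80,0.4,1]]]}}

```text
time_s: 1.57
position: [334.5, -355.5, 325.1]
tool_rot: [179.9, -0.0, 36.4]
force: [1.2, -0.3, -0.2]
width: 87.7
```

Call:
{"name": "servo_tool", "arguments": {"motion": [[[30,25,0,-0.1,0.7],[60,50,0,-0.2,0.7],[90,75,0,-0.3,0.7],[120,100,0,-0.4,0.7],[150,125,0,-0.5,0.7],[180,150,0,-0.6,0.7],[210,175,0,-0.6,0.7],[240,200,0,-0.6,0.7]]]}}

```text
time_s: 2.23
position: [575.8, -154.1, 325.3]
tool_rot: [179.9, -0.0, 2.0]
force: [-0.2, 0.0, -0.4]
width: 61.1
```

```bash
python3 - <<'E'
from h import *
s=sense(); c=capture("wrist"); cv2.imwrite("pics/w1.png",c["image"][:,:,::-1])
print(s["position"],s["tool_rot"],s["qvel"].round(1))
np.savez("w1.npz",im=c["image"],pos=s["position"],rot=s["tool_rot"])
E
```

```text
[ 575.77237939 -154.08592389  325.295351  ] [ 1.79896126e+02 -2.95281601e-02  1.99582645e+00] [-38.1  28.4  -6.9 -37.1  12.6  11.3 -42.6]
```

View pics/w1.png

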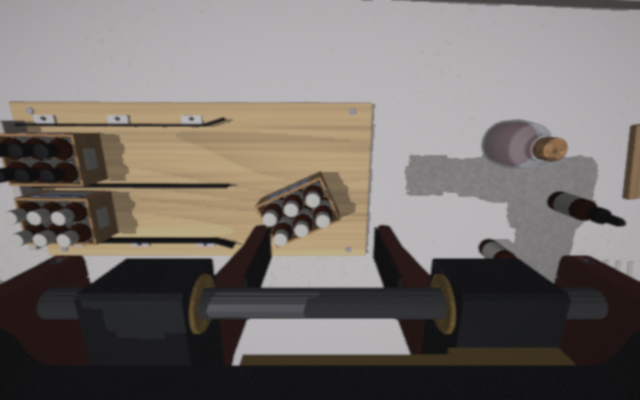

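The wrist view shows the loose carton at about (297,212), the mouth ends of rail_b at (232,185) and rail_a at (236,243), and the stocked whites at (60,215). I'll let the arm settle, then measure.

Call:
{"name": "servo_tool", "arguments": {"motion": [[[20,0,0,0,0.7],[25,0,0,0,0.7],[25,0,0,0,0.7],[25,0,0,0,0.7]]]}}

```text
time_s: 2.62
position: [604.9, -147.3, 324.3]
tool_rot: [-179.8, -0.1, 2.5]
force: [0.1, 0.2, -0.2]
width: 61.5
```

```bash
python3 - <<'E'
from h import *
s=sense(); c=capture("wrist"); im=c["image"]; cv2.imwrite("pics/w2.png",im[:,:,::-1])
print(s["position"],s["tool_rot"],s["qvel"].round(1))
R,C=wristpose(c,s)
ctop=capture("top")
cr=cv2.resize(im[80:300,0:400],None,fx=2,fy=2,interpolation=cv2.INTER_CUBIC); cv2.imwrite("pics/w2c.png",cr[:,:,::-1])
for col in (120,140,160,180,200,210,220,228):
    g=im[90:300,col-1:col+2].astype(float).mean((1,2))
    o=[]
    for i in range(1,209):
        if g[i]<=g[i-1] and g[i]<g[i+1] and g[i]<50:
            w=np.clip(90-g[i-4:i+5],0,None); r=90+i+ (w*np.arange(-4,5)).sum()/w.sum()
            p=proj_plane(c,[col,r],28,R,C)[0]; o.append((round(r,1),p[:2].round(1).tolist()))
    print(col,o)
E
```

```text
[ 604.89539169 -147.27907095  324.27912265] [-1.79835783e+02 -1.23974899e-01  2.45240253e+00] [ 0.8 -1.1  0.3  0.7 -0.   0.  -0.1]Traceback (most recent call last):
  File "<stdin>", line 12, in <module>
ValueError: operands could not be broadcast together with shapes (8,) (9,)
```

View pics/w2c.png

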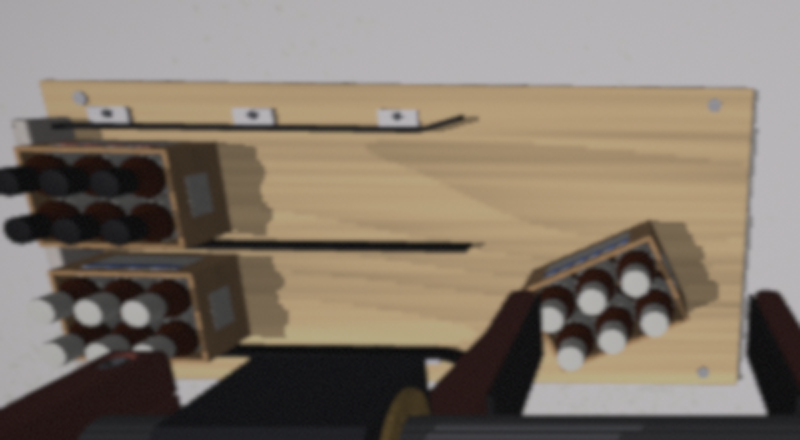

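```bash
python3 - <<'E'
from h import *
s=sense(); c=capture("wrist"); im=c["image"]; R,C=wristpose(c,s)
for a,b,nm in ((135,150,"c"),(192,212,"b"),(246,264,"a")):
    P=[]
    for col in range(120,210,6):
        g=im[a:b,col-1:col+2].astype(float).mean((1,2)); w=np.clip(70-g,0,None); r=a+(w*np.arange(b-a)).sum()/w.sum()
        P.append(proj_plane(c,[col,r],30,R,C)[0][:2])
    P=np.array(P); k=np.polyfit(P[:,1],P[:,0],1); print(nm,k, np.abs(np.polyval(k,P[:,1])-P[:,0]).max(), "x at y=-15,-120,230",np.polyval(k,[-15,-120,230]).round(1))
print("tray far L,R; near R",proj_plane(c,[[21,120.5],[376.5,125],[370,271]],12,R,C).round(1))
print("rail b end",proj_plane(c,[[238,202.5]],30,R,C).round(1))
# caps carton wrist
b=blobs(im,115,(262,200,348,270),amin=15,amax=300); print(b.round(1)); print(proj_plane(c,b[:,:2],92,R,C).round(1))
c=capture("top"); im=c["image"]
for a,b,nm in ((164,174,"c"),(194,203,"b"),(222,235,"a")):
    P=[]
    for col in range(290,325,4):
        g=im[a:b,col-1:col+2].astype(float).mean((1,2)); w=np.clip(np.median(g)-12-g,0,None); r=a+(w*np.arange(b-a)).sum()/w.sum()
        P.append(proj_plane(c,[col,r],28)[0][:2])
    P=np.array(P); k=np.polyfit(P[:,1],P[:,0],1); print("top",nm,k,np.polyval(k,[-15,-120,230]).round(1))
E
```

```text
c [-3.1678315e-02  6.3274511e+02] 0.41530672332999075 x at y=-15,-120,230 [633.2 636.5 625.5]
b [-3.25532857e-02  5.42662642e+02] 0.11167044001456361 x at y=-15,-120,230 [543.2 546.6 535.2]
a [-1.58597645e-02  4.45666296e+02] 6.720493012302427 x at y=-15,-120,230 [445.9 447.6 442. ]
tray far L,R; near R [[ 653.7  309.5   12. ]
 [ 669.6 -226.1   12. ]
 [ 424.8 -237.2   12. ]]
rail b end [[544.1 -18.4  30. ]]
[[277.5 203.  158.1]
 [316.7 221.  152.3]
 [295.1 230.2 150. ]
 [275.2 239.2 113.9]]
[[ 564.5  -89.1   92. ]
 [ 541.3 -142.2   92. ]
 [ 526.8 -113.2   92. ]
 [ 512.3  -85.9   92. ]]
top c [-3.17811430e-02  6.32664043e+02] [633.1 636.5 625.4]
top b [-3.35476525e-02  5.41466845e+02] [542.  545.5 533.8]
top a [-3.24078931e-02  4.50258440e+02] [450.7 454.1 442.8]
```

Call:
{"name": "servo_tool", "arguments": {"motion": [[[0,15,-35,-0.01,0.7],[0,30,-70,-0.01,0.7],[0,30,-105,-0.01,0.7],[0,30,-140,-0.01,0.7],[0,30,-175,-0.01,0.7],[0,30,-210,-0.01,0.7],[0,30,-235,-0.01,0.7],[0,30,-240,-0.01,0.7]]]}}

```text
time_s: 3.48
position: [601.4, -118.1, 80.9]
tool_rot: [-179.8, 0.2, 1.8]
force: [-0.1, 0.0, -0.1]
width: 61.4
```

Call:
{"name": "servo_tool", "arguments": {"motion": [[[0,0,-20,0,0.7],[0,0,-36,0,0.7],[0,0,-36,0,0.7]]]}}

```text
time_s: 3.73
position: [599.8, -118.6, 43.4]
tool_rot: [-179.8, 0.4, 1.7]
force: [-2.1, -1.3, -1.0]
width: 61.5
```

```bash
python3 - <<'E'
from h import *
s=sense(); c=capture("wrist"); im=c["image"]; cv2.imwrite("pics/w3.png",im[:,:,::-1])
print(s["position"],s["tool_rot"],s["force"],s["width"])
E
```

```text
[ 599.83779785 -118.55319903   43.3537971 ] [-179.78912517    0.37562116    1.73669651] [-2.1139796  -1.26732676 -1.01150431] 61.490774482724746
```

View pics/w3.png

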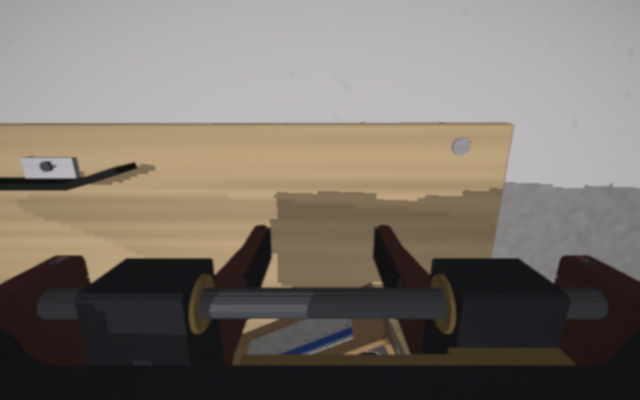

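The gripper fingers are low at the +x side of the carton, with clear deck around them. The first push runs sideways to square the carton.

Call:
{"name": "servo_tool", "arguments": {"motion": [[[-6,0,1,0,0.7],[-12,0,1,0,0.7],[-17,0,1,0,0.7],[-21,0,1,0,0.7],[-25,0,1,0,0.7],[-28,0,1,0,0.7],[-31,0,1,0,0.7],[-34,0,1,0,0.7]]]}}

```text
time_s: 4.45
position: [567.8, -118.8, 46.7]
tool_rot: [-179.8, 0.1, 1.7]
force: [2.7, -1.7, 3.4]
width: 61.7
```

```bash
cat > look.py <<'E'
from h import *
import sys
s=sense(); c=capture("top"); im=c["image"]; n=sys.argv[1]
cv2.imwrite(f"pics/{n}.png",cv2.resize(im[130:280,200:430],None,fx=3.4,fy=3.4,interpolation=cv2.INTER_CUBIC)[:,:,::-1])
print(s["time_s"],s["position"].round(1),s["tool_rot"].round(2),s["force"].round(1),s["width"])
b=blobs(im,float(sys.argv[2]) if len(sys.argv)>2 else 125,(285,170,410,240),amin=6)
if len(b):
    W=proj_plane(c,b[:,:2],92)[:,:2]; print(np.c_[W,b[:,2]].round(1)); 
    if len(W)==6:
        m=W.mean(0); (_,_),(w,h),a=cv2.minAreaRect(W.astype(np.float32)); 
        u,sv,vt=np.linalg.svd(W-m); v=vt[0]*np.sign(vt[0][1]); yaw=np.arctan2(-v[0],v[1])
        print("centre",m.round(1),"yaw",yaw.round(3),"rel lane",(yaw-.0325).round(3),"lateral off",((m[0]-(496.2-.0325*m[1]))).round(1))
E
python3 look.py t1
```

```text
4.45 [ 567.8 -118.8   46.7] [-1.7984e+02  1.2000e-01  1.7400e+00] [ 2.7 -1.7  3.4] 61.73480738042863
[[ 520.7 -112.5   28.7]
 [ 507.8  -83.    28.4]
 [ 491.1 -125.2   28.2]
 [ 477.9  -95.4   28. ]
 [ 439.5  -42.3   14.6]
 [ 433.1   95.2   14.2]]
centre [478.4 -60.5] yaw 0.353 rel lane 0.32 lateral off -19.8
```

View pics/t1.png

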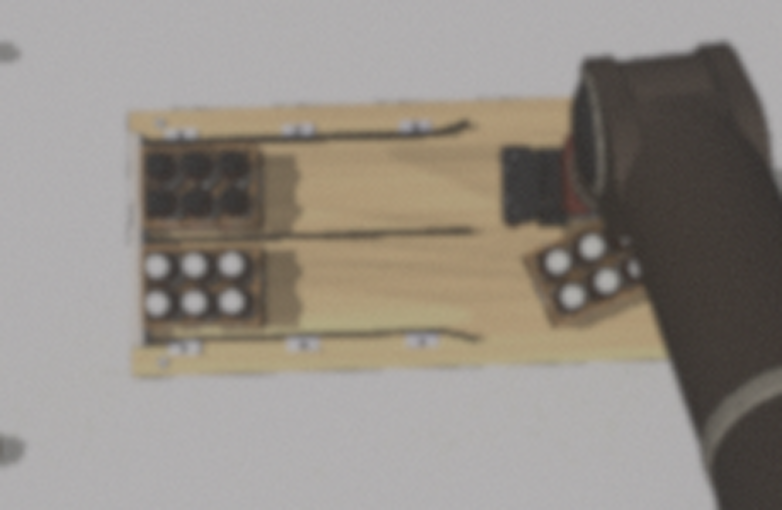

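Call:
{"name": "servo_tool", "arguments": {"motion": [[[12,0,0,0,0.85],[24,0,20,0,1],[24,0,50,0,1],[24,0,85,0.1,1],[0,0,110,0.2,1],[-20,0,130,0.3,1],[-40,0,130,0.4,1],[-60,0,130,0.5,1]]]}}

```text
time_s: 5.17
position: [505.5, -118.4, 177.1]
tool_rot: [-179.8, 0.2, 30.7]
force: [-0.6, -0.2, -0.9]
width: 88.0
```

```bash
python3 look.py t2; python3 -c "
from cell import *;print(sense()['joint_positions'])"
```

```text
5.1667 [ 505.5 -118.4  177.1] [-179.83    0.22   30.67] [-0.6 -0.2 -0.9] 88.02688062987559
[ 32.35868006  20.42675591 -30.2762954  109.10095794  12.55958827
  54.29512675 -62.75126991]
```

Call:
{"name": "servo_tool", "arguments": {"motion": [[[0,0,0,0.12,1],[0,0,0,0.24,1],[0,0,0,0.36,1],[0,0,0,0.48,1],[0,0,0,0.6,1],[0,0,0,0.72,1],[0,0,0,0.84,1],[0,0,0,0.96,1]]]}}

```text
time_s: 5.88
position: [500.2, -118.3, 175.2]
tool_rot: [-179.6, 0.5, 86.4]
force: [0.0, 0.1, -0.4]
width: 87.8
```

Call:
{"name": "servo_tool", "arguments": {"motion": [[[0,0,30,0.12,1],[0,0,60,0.24,1],[0,0,90,0.36,1],[0,0,120,0.48,1],[0,0,120,0.48,1],[0,0,120,0.48,1]]]}}

```text
time_s: 6.38
position: [500.1, -118.2, 295.9]
tool_rot: [-179.6, 0.5, 113.8]
force: [0.9, -1.2, 0.4]
width: 87.7
```

```bash
python3 look.py t2; python3 - <<'E'
from h import *
s=sense(); c=capture("wrist"); im=c["image"]; cv2.imwrite("pics/w4.png",im[:,:,::-1])
print(s["joint_positions"])
E
```

```text
6.3833 [ 500.1 -118.2  295.9] [-179.57    0.48  113.81] [ 0.9 -1.2  0.4] 87.68461354667618
[[ 519.9 -112.5   28.6]
 [ 507.4  -82.8   29. ]
 [ 490.  -125.    27.9]
 [ 477.2  -95.    30.5]]
[ 49.15491245  16.88018215 -50.86032058 100.25409875  14.50990754
  69.83678071  18.1243286 ]
```

View pics/w4.png

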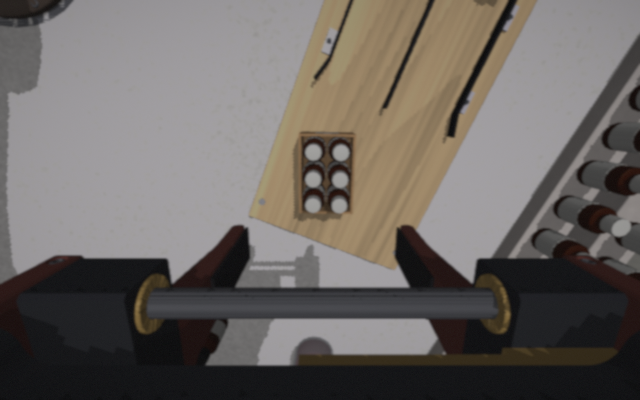

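The wrist view shows the carton at about (327,175), with its six caps lined up almost exactly with the jaws. I'll measure it from this view.

```bash
cat > wl.py <<'E'
from h import *
import sys
# wl.py name x0 y0 x1 y1 thr
n=sys.argv[1]; roi=tuple(map(int,sys.argv[2:6])); thr=float(sys.argv[6])
s=sense(); c=capture("wrist"); im=c["image"]; cv2.imwrite(f"pics/{n}.png",im[:,:,::-1]); R,C=wristpose(c,s)
print(s["time_s"],s["position"].round(1),s["tool_rot"].round(2),s["force"].round(1),s["width"])
b=blobs(im,thr,roi,amin=40,amax=900); W=proj_plane(c,b[:,:2],92,R,C)[:,:2] if len(b) else []
print(np.c_[b,W].round(1) if len(b) else "none")
if len(b)==6:
    m=W.mean(0); u,sv,vt=np.linalg.svd(W-m); v=vt[0]*np.sign(vt[0][1]); yaw=np.arctan2(-v[0],v[1])
    print("centre",m.round(1),"yaw",yaw.round(3),"rel lane",(yaw-.0325).round(3),"lateral off",((m[0]-(496.2-.0325*m[1]))).round(1))
E
python3 wl.py w5 290 125 365 220 120
```

```text
6.4833 [ 499.2 -118.3  293.9] [-179.43    0.37  113.78] [-0.6 -0.7 -0.1] 87.72753965830255
[[ 313.2  152.   190.8  474.7  -93.4]
 [ 341.1  152.5  191.7  504.7  -80.8]
 [ 313.   179.3  179.6  487.4 -123.4]
 [ 340.2  179.8  181.4  517.3 -110.7]
 [ 312.8  205.2  169.1  500.  -153.3]
 [ 339.3  205.7  168.5  529.9 -140.7]]
centre [ 502.3 -117. ] yaw 0.4 rel lane 0.367 lateral off 2.3
```

Call:
{"name": "servo_tool", "arguments": {"motion": [[[4,0,-30,-0.01,1],[4,0,-60,-0.01,1],[4,0,-90,-0.01,1],[4,0,-120,-0.01,1],[4,0,-145,-0.01,1],[4,0,-165,-0.01,1],[4,0,-170,-0.01,1],[4,0,-170,-0.01,1]]]}}

```text
time_s: 7.2
position: [501.5, -117.7, 121.5]
tool_rot: [-179.2, 0.2, 113.2]
force: [0.2, 0.3, -0.2]
width: 87.6
```

```bash
python3 wl.py w6 200 50 440 240 120
```

```text
7.2 [ 501.5 -117.7  121.5] [-1.7920e+02  1.5000e-01  1.1324e+02] [ 0.2  0.3 -0.2] 87.5814688676215
[[ 334.6   54.4   70.3  465.7  -18.7]
 [ 280.   121.2  727.1  451.4  -62.3]
 [ 297.9  186.9  752.2  474.9  -93.5]
 [ 352.2  187.4  758.7  504.8  -80.9]
 [ 298.6  232.8  395.6  486.3 -120.7]
 [ 350.5  233.   380.3  516.1 -107.9]]
centre [483.2 -80.7] yaw 0.473 rel lane 0.44 lateral off -15.6
```

View pics/w6.png

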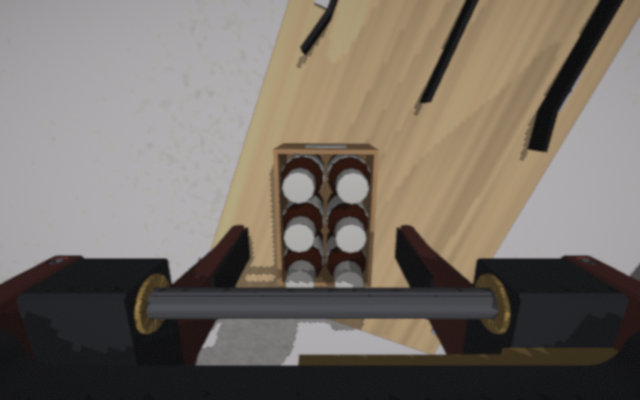

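The carton sits centred between the fingers (wall edges at columns 278 and 375, fingertips at 245 and 398). Going down around it.

Call:
{"name": "servo_tool", "arguments": {"motion": [[[1.5,0.5,-20,0,1],[1.5,0.5,-40,0,1],[1.5,0.5,-58,0,1],[1.5,0.5,-70,0,1],[1.5,0.5,-75,0,1],[1.5,0.5,-75,0,1]]]}}

```text
time_s: 7.75
position: [504.0, -117.2, 47.9]
tool_rot: [-179.3, 0.2, 113.2]
force: [0.1, 0.1, 0.9]
width: 87.5
```

```bash
python3 wl.py w7 200 50 440 240 120; python3 look.py t3
```

```text
7.75 [ 504.  -117.2   47.9] [-179.29    0.22  113.24] [0.1 0.1 0.9] 87.4941081262434
[[428.2 121.8 125.1 507.1 -37.9]
 [374.3 142.6  97.8 494.3 -50.5]
 [426.5 192.8 817.4 517.8 -58.5]
 [313.1 160.7  92.2 478.4 -63.7]
 [403.8 194.6  61.8 511.1 -62.1]
 [434.9 232.4 171.7 527.4 -70. ]]
centre [506.  -57.1] yaw 1.362 rel lane 1.329 lateral off 8.0
7.8 [ 504.5 -117.2   48.6] [-179.34    0.25  113.25] [-0.6 -0.1 -0.6] 88.18149542131292
[[507.1 -82.2  24.9]
 [477.2 -94.8  27.6]
 [459.1  59.9  10.1]
 [455.4 101.8  37.5]
 [438.5  34.8  56.4]
 [435.6 137.2  49.5]]
centre [462.1  26.1] yaw 0.231 rel lane 0.198 lateral off -33.2
```

View pics/w7.png

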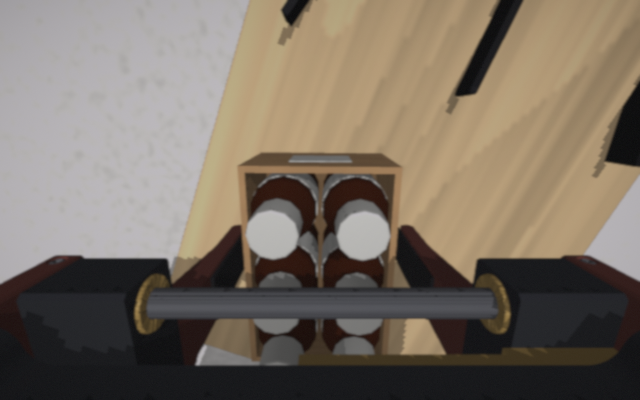

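Call:
{"name": "servo_tool", "arguments": {"motion": [[[0,0,0,0,0.84],[0,0,0,0,0.84],[0,0,0,-0.06,0.84],[0,0,0,-0.12,0.84],[-1,0,0,-0.18,0.84],[-2,0,0,-0.24,0.84],[-3,0,0,-0.3,0.84],[-4,0,0,-0.36,0.84]]], "force": 5}}

```text
time_s: 8.52
position: [501.1, -117.4, 49.6]
tool_rot: [-179.4, 0.3, 92.4]
force: [0.5, -0.0, 0.1]
width: 73.6
```

```bash
python3 wl.py w8 200 50 440 240 120
```

```text
8.5167 [ 501.1 -117.4   49.6] [-179.44    0.3    92.44] [ 0.5 -0.   0.1] 73.59501848442143
[[385.6  82.6 335.8 517.6 -33.1]
 [341.3 125.4 383.4 504.6 -46.6]
 [390.9 141.9 117.  521.2 -51.2]
 [314.5 155.9  95.  496.3 -56.9]
 [410.4 228.6 100.5 531.3 -81.2]]
```

View pics/w8.png

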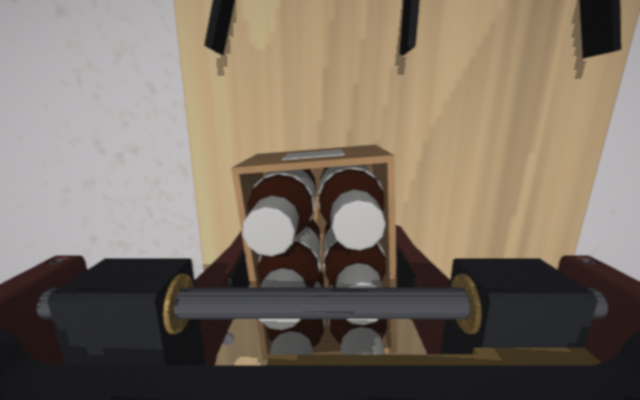

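The carton followed the jaws and still lags by about 0.1 rad (front edge rises from (240,168) to (388,155)). I'll turn it a little more.

Call:
{"name": "servo_tool", "arguments": {"motion": [[[0,0,0,-0.04,0.84],[0,0,0,-0.08,0.84],[0,0,0,-0.12,0.84],[0,0,0,-0.12,0.84],[0,0,0,-0.06,1],[0,0,0,0,1]]]}}

```text
time_s: 9.07
position: [501.3, -117.4, 50.1]
tool_rot: [-179.5, 0.3, 92.5]
force: [-0.4, -0.5, -0.1]
width: 84.1
```

Call:
{"name": "servo_tool", "arguments": {"motion": [[[0,0,25,0,1],[0,0,55,0,1],[0,-20,90,0,1],[0,-45,120,0,1],[0,-70,150,0,0.6],[0,-95,160,0,0.4],[0,-110,160,0,0.4],[0,-110,160,0,0.4]]]}}

```text
time_s: 9.73
position: [500.7, -231.5, 210.1]
tool_rot: [-179.5, 0.4, 92.3]
force: [-1.5, -0.2, -1.0]
width: 64.7
```

```bash
python3 wl.py w9 230 10 400 230 120; python3 look.py t4
```

```text
9.7333 [ 500.7 -231.5  210.1] [-179.49    0.45   92.27] [-1.5 -0.2 -1. ] 64.71073958371906
[[ 310.8   17.   343.6  484.8  -84.5]
 [ 352.3   18.2  389.9  517.3  -84.1]
 [ 309.3   59.2  436.6  484.4 -114.7]
 [ 349.3   61.3  436.5  516.9 -115. ]
 [ 307.9  101.1  390.   484.2 -147. ]
 [ 346.4  103.   389.9  516.6 -147.3]
 [ 266.4  153.4   80.4  448.7 -192.3]]
9.7833 [ 500.4 -228.7  209.2] [-179.42    0.32   92.39] [-0.   1.2 -0.2] 60.668220619233416
[[ 519.5  -83.5   27.2]
 [ 519.3 -116.    27.9]
 [ 519.1 -148.4   28.2]
 [ 487.   -83.3   27.7]
 [ 486.7 -115.6   28.3]
 [ 486.4 -148.2   28.9]]
centre [ 503.  -115.8] yaw -0.007 rel lane -0.04 lateral off 3.0
```

View pics/w9.png

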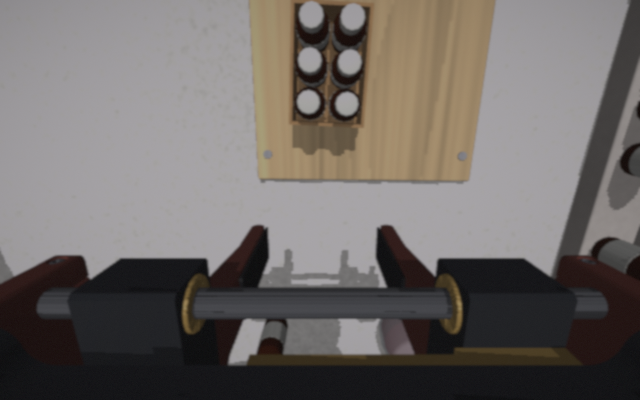

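Both views put the carton nearly square: yaw about −0.01 rad in the world and −0.04 relative to the lane, centre near (501–503, −116), within about 3 mm of the lane centre. I'll go down behind it for the two-finger flush push.

Call:
{"name": "servo_tool", "arguments": {"motion": [[[1,0,-30,-0.008,0.4],[2,0,-60,-0.008,0.4],[2,0,-90,-0.008,0.4],[2,0,-120,-0.008,0.4],[2,0,-145,-0.008,0.4],[2,0,-160,-0.008,0.4],[2,0,-164,-0.008,0.4],[2,0,-164,-0.008,0.4]]]}}

```text
time_s: 10.5
position: [501.6, -224.4, 43.1]
tool_rot: [-179.2, 0.1, 92.2]
force: [0.2, -0.1, -0.2]
width: 34.8
```

```bash
python3 wl.py w10 230 10 400 230 120
```

```text
10.5 [ 501.6 -224.4   43.1] [-1.792e+02  9.000e-02  9.223e+01] [ 0.2 -0.1 -0.2] 34.75778472872277
[[ 274.1   10.7   68.9  484.9 -123.7]
 [ 387.6   13.   213.5  516.1 -123.2]
 [ 251.7  189.1  262.3  477.4 -174.7]
 [ 395.4  200.8  519.   524.  -176.6]
 [ 269.7  209.8  398.5  483.2 -181.4]
 [ 286.6  211.1  189.2  488.7 -181.7]]
centre [ 495.7 -160.2] yaw -0.24 rel lane -0.273 lateral off -5.7
```

View pics/w10.png

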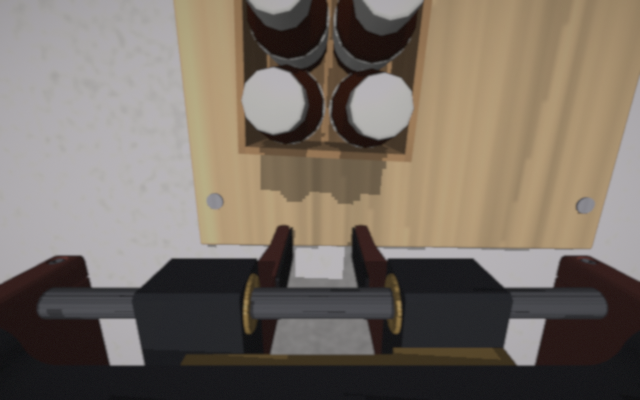

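Call:
{"name": "servo_tool", "arguments": {"motion": [[[0,12,2,-0.006,0.4],[0,24,2,-0.006,0.4],[0,34,2,-0.006,0.4],[0,42,2,-0.006,0.4],[-0.5,48,2,-0.006,0.4],[-1,54,2,-0.006,0.4],[-1.5,60,2,-0.006,0.4],[-2,66,2,-0.006,0.4]]]}}

```text
time_s: 11.22
position: [500.7, -159.7, 46.8]
tool_rot: [-179.4, 0.2, 91.8]
force: [0.8, -4.2, 4.1]
width: 34.9
```

```bash
python3 wl.py w11 230 10 400 230 120; python3 look.py t5
```

```text
11.2167 [ 500.7 -159.7   46.8] [-179.35    0.24   91.79] [ 0.8 -4.2  4.1] 34.89461035567788
[[ 232.5  191.9  561.6  469.4 -111.8]
 [ 361.9  222.8  675.3  513.6 -121.3]
 [ 268.2  222.7  669.4  481.2 -122.4]]
11.2667 [ 500.5 -157.9   46.7] [-1.7934e+02  1.6000e-01  9.1870e+01] [-0.1 -2.4  3.2] 34.93765746358092
[[ 610.3 -217.    15.4]
 [ 515.1  -94.1   27.9]
 [ 515.5 -126.2   24.2]
 [ 513.8  -62.1   26.1]
 [ 484.5 -124.9   16.9]
 [ 482.4  -95.2   26.9]
 [ 481.2  -62.7   26.1]
 [ 459.7   42.6    8.4]
 [ 455.4  107.9   41.6]
 [ 438.4   34.7   57.2]
 [ 435.6  137.2   49. ]]
```

View pics/t5.png

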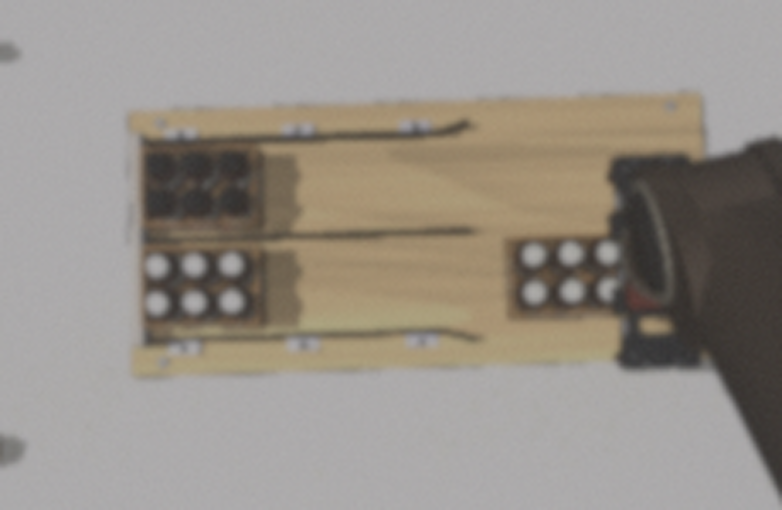

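View pics/w11.png

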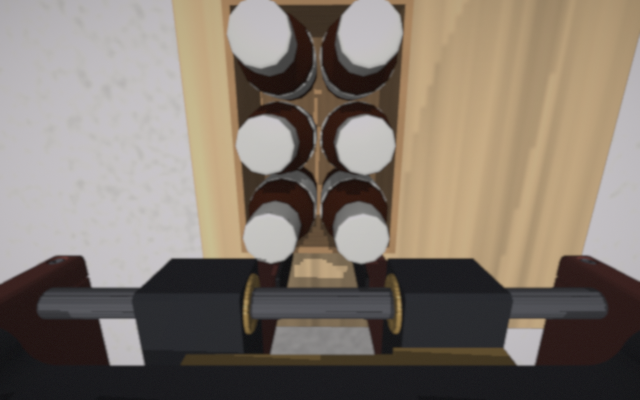

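The push is flush: carton centre is about 0.3 mm off the lane centre and within 0.01 rad of square. Continuing down the lane.

Call:
{"name": "servo_tool", "arguments": {"motion": [[[-0.2,6,0,0,0.4],[-0.4,12,0,0,0.4],[-0.6,18,0,0,0.4],[-0.8,24,0,0,0.4],[-1,30,0,0,0.4],[-1.2,36,0,0,0.4],[-1.4,42,0,0,0.4],[-1.6,48,0,0,0.4]]]}}

```text
time_s: 11.98
position: [498.5, -109.1, 46.3]
tool_rot: [-179.3, 0.1, 91.9]
force: [-0.5, -3.0, 0.6]
width: 35.0
```

```bash
python3 wl.py w12 230 10 400 230 120|head -1; python3 look.py t6
```

```text
11.9833 [ 498.5 -109.1   46.3] [-1.7929e+02  1.1000e-01  9.1910e+01] [-0.5 -3.   0.6] 35.047792850428294
12.0333 [ 498.5 -107.5   46.4] [-1.793e+02  6.000e-02  9.200e+01] [ 0.9  0.2 -0.7] 35.51123408543432
[[ 610.1 -217.4   14.1]
 [ 512.1  -11.5   27.2]
 [ 512.7  -43.9   26.4]
 [ 513.5  -74.4   17.7]
 [ 482.7  -74.3   15.6]
 [ 480.5  -44.8   28.1]
 [ 479.4  -12.6   28.1]
 [ 455.4  102.8   38.2]
 [ 438.4   34.8   56.6]
 [ 412.  -119.9    9.2]]
```

View pics/w12.png

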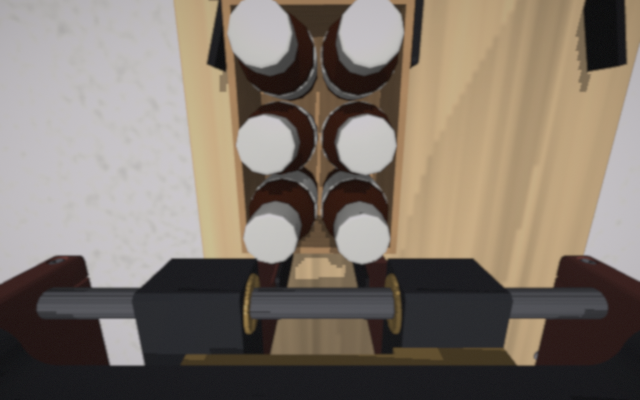

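View pics/t6.png

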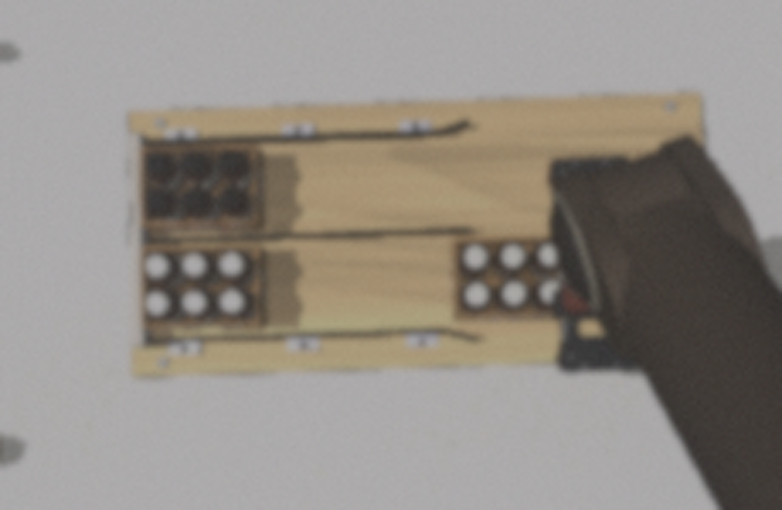

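Call:
{"name": "servo_tool", "arguments": {"motion": [[[0,7,0,-0.002,0.4],[-0.2,14,0,-0.002,0.4],[-0.4,21,0,-0.002,0.4],[-0.6,28,0,-0.002,0.4],[-0.8,35,0,-0.002,0.4],[-1,42,0,-0.002,0.4],[-1.2,49,0,-0.002,0.4],[-1.4,56,0,-0.002,0.4]]]}}

```text
time_s: 12.75
position: [497.0, -51.2, 46.3]
tool_rot: [-179.3, 0.1, 91.9]
force: [0.6, -1.9, -1.0]
width: 34.9
```

```bash
python3 wl.py w13 230 10 400 230 120|head -1; python3 look.py t7
```

```text
12.75 [497.  -51.2  46.3] [-1.7929e+02  5.0000e-02  9.1910e+01] [ 0.6 -1.9 -1. ] 34.91451284346292
12.8 [497.1 -49.5  46.5] [-179.31   -0.     92.  ] [-0.4  0.1  0.1] 35.34469145461741
[[511.6  13.9  27.6]
 [510.5  46.3  27.3]
 [479.2  13.   26.9]
 [477.7  45.2  26.2]
 [455.7 103.5  43.2]
 [438.4  34.8  54.9]
 [435.6 137.3  49.6]]
```

View pics/w13.png

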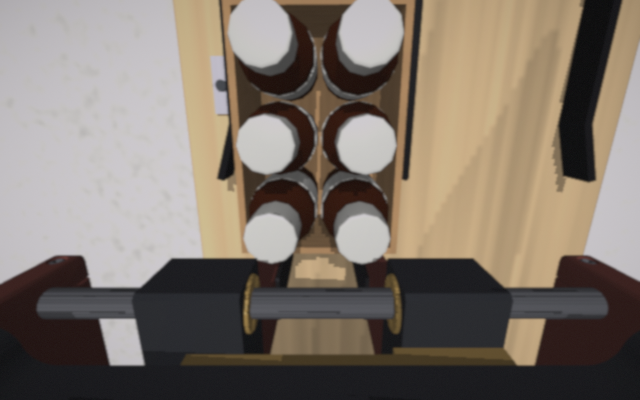

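View pics/t7.png

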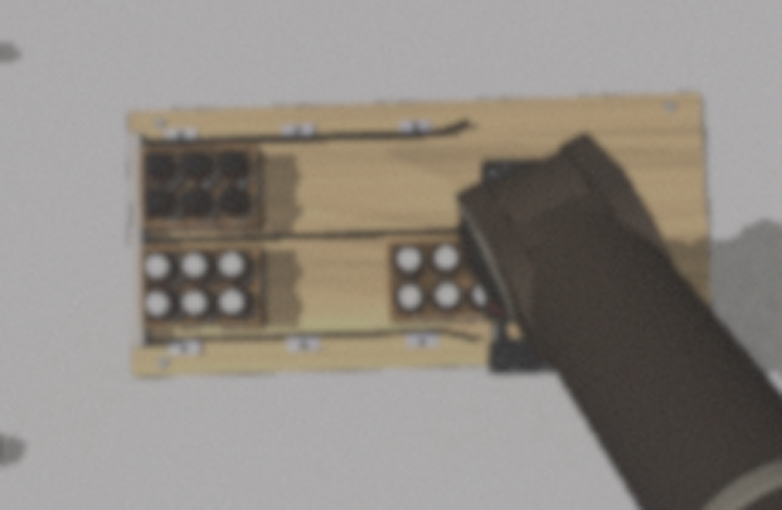

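Call:
{"name": "servo_tool", "arguments": {"motion": [[[-0.1,7,0,-0.001,0.4],[-0.3,14,0,-0.001,0.4],[-0.6,21,0,-0.001,0.4],[-0.8,28,0,-0.001,0.4],[-1.1,35,0,-0.001,0.4],[-1.3,42,0,-0.001,0.4],[-1.6,49,0,-0.001,0.4],[-1.8,56,0,-0.001,0.4]]]}}

```text
time_s: 13.52
position: [495.3, 6.6, 46.5]
tool_rot: [-179.3, 0.0, 92.0]
force: [-0.3, -2.8, -1.3]
width: 35.6
```

```bash
python3 wl.py w14 230 10 400 230 120|head -1; python3 look.py t8
```

```text
13.5167 [495.3   6.6  46.5] [-1.7931e+02  1.0000e-02  9.1970e+01] [-0.3 -2.8 -1.3] 35.55046063934843
13.5667 [495.3   8.3  46.6] [-1.7933e+02 -6.0000e-02  9.2060e+01] [-0.   0.7 -1.1] 35.765299246356165
[[ 508.6  104.1   27.2]
 [ 477.    70.6   27.9]
 [ 476.1  102.7   26.6]
 [ 454.9  128.6    9.4]
 [ 438.7   43.6   22.7]
 [ 435.6  137.2   49.9]
 [ 412.7 -202.3    7.8]]
```

View pics/w14.png

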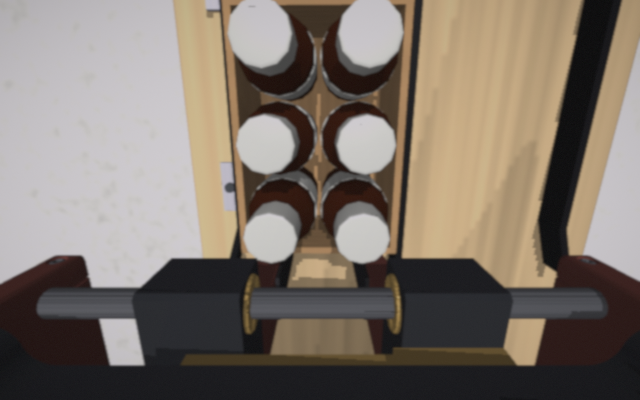

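View pics/t8.png

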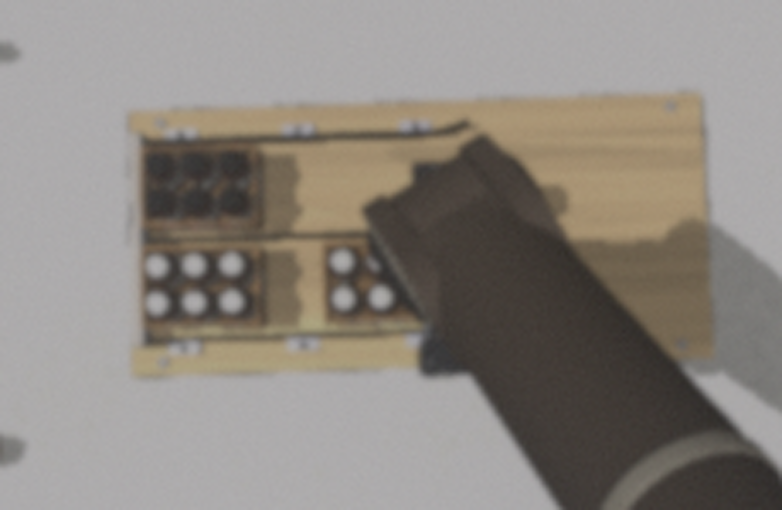

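Call:
{"name": "servo_tool", "arguments": {"motion": [[[-0.2,7,0,-0.002,0.4],[-0.4,14,0,-0.002,0.4],[-0.6,21,0,-0.002,0.4],[-0.9,28,0,-0.002,0.4],[-1.1,34,0,-0.002,0.4],[-1.3,39,0,-0.002,0.4],[-1.4,43,0,-0.002,0.4],[-1.5,46,0,-0.002,0.4]]]}}

```text
time_s: 14.28
position: [493.9, 54.2, 46.7]
tool_rot: [-179.3, -0.0, 92.0]
force: [-0.3, -1.6, 0.6]
width: 34.9
```

```bash
python3 wl.py w15 230 10 400 230 120|head -1; python3 look.py t9; python3 - <<'E'
from h import *
c=capture("top"); b=blobs(c["image"],125,(241,202,310,226)); print(np.c_[b,proj_plane(c,b[:,:2],92)[:,:2]].round(1))
E
```

```text
14.2833 [493.9  54.2  46.7] [-1.7934e+02 -4.0000e-02  9.1980e+01] [-0.3 -1.6  0.6] 34.905853785440264
14.3333 [493.9  54.7  46.7] [-1.7935e+02 -7.0000e-02  9.2000e+01] [-0.1  0.5 -0. ] 35.40892321770772
[[ 506.1  147.5   10.9]
 [ 474.5  146.2   15.4]
 [ 435.5  137.2   50.8]
 [ 415.8 -146.5   29.2]
 [ 413.4  122.3   51.9]]
[[267.5 207.2  29.  506.  200. ]
 [284.2 207.   25.9 506.6 150.8]
 [256.5 207.4  28.9 505.3 232.2]
 [245.5 207.8  30.1 504.5 264.8]
 [240.8 221.    8.4 465.4 277.9]
 [267.6 218.2  29.6 473.6 199.3]
 [284.6 217.8  29.4 474.6 149.2]
 [256.6 218.5  28.4 472.8 231.6]
 [245.5 218.8  30.7 471.9 264.1]]
```

View pics/t9.png

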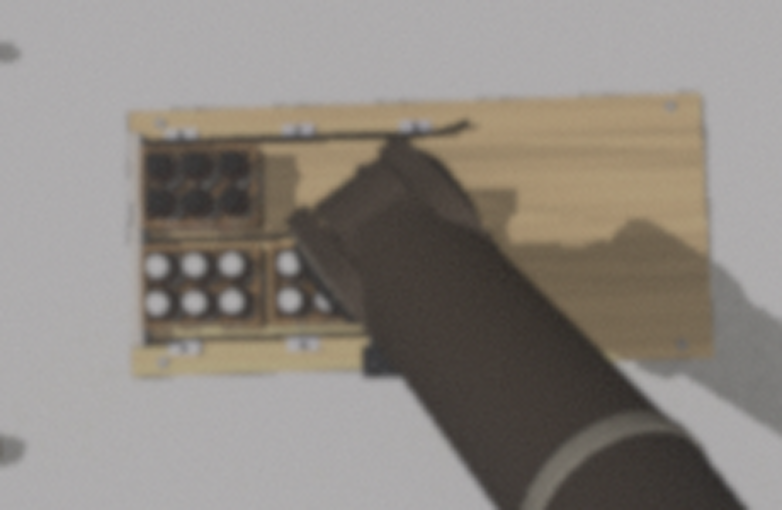

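The front caps sit 49.6 mm behind the stocked carton's rear caps. Contact would be about 40 mm, so roughly 9 mm of gap remains. Closing it slowly.

Call:
{"name": "servo_tool", "arguments": {"motion": [[[0,2,0,-0.002,0.4],[-0.1,3.5,0,-0.002,0.4],[-0.1,5,0,-0.002,0.4],[-0.2,6,0,-0.002,0.4],[-0.2,7,0,-0.002,0.4],[-0.3,8,0,-0.002,0.4],[-0.3,8.5,0,-0.002,0.4],[-0.3,8.5,0,-0.002,0.4]]]}}

```text
time_s: 15.1
position: [493.7, 62.9, 46.7]
tool_rot: [-179.4, -0.1, 91.9]
force: [-0.0, -0.8, -0.2]
width: 35.2
```

```bash
cat > st.py <<'E'
from h import *
s=sense(); print(s["time_s"],s["position"].round(1),s["tool_rot"].round(2),s["force"].round(1))
c=capture("top"); b=blobs(c["image"],125,(241,202,335,226),amin=12); print(np.c_[b,proj_plane(c,b[:,:2],92)[:,:2]].round(1))
E
python3 st.py
```

```text
15.1 [493.7  62.9  46.7] [-1.7936e+02 -8.0000e-02  9.1890e+01] [-0.  -0.8 -0.2]
[[267.5 207.2  29.2 506.1 200. ]
 [280.9 207.1  22.1 506.4 160.4]
 [245.5 207.7  30.2 504.5 264.9]
 [256.5 207.4  29.  505.4 232.3]
 [267.6 218.2  29.9 473.6 199.3]
 [281.8 217.9  29.1 474.4 157.4]
 [245.5 218.8  31.  472.  264.2]
 [256.6 218.5  28.8 472.8 231.5]]
```

The gap is about 1.7 mm and the stocked carton hasn't moved. Backing off along the lane and then up, clear of the view.

Call:
{"name": "servo_tool", "arguments": {"motion": [[[0.2,-6,0,0,0.4],[0.5,-15,0,0,0.4],[0.8,-26,2,0,0.4],[1,-34,25,0,0.4],[1,-36,55,0,0.4],[1,-38,90,0,0.4],[1,-60,120,0,0.4],[1,-90,150,0,0.4]]]}}

```text
time_s: 15.82
position: [494.6, -25.9, 198.2]
tool_rot: [-179.4, -0.2, 92.1]
force: [1.9, -0.7, -1.0]
width: 35.5
```

Call:
{"name": "servo_tool", "arguments": {"motion": [[[0,-35,25,0,0.4],[0,-70,45,0,0.4],[0,-105,45,0,0.4],[0,-130,45,0,0.4],[0,-140,45,0,0.4],[0,-140,45,0,0.4]]]}}

```text
time_s: 16.32
position: [493.7, -169.5, 243.0]
tool_rot: [-179.4, -0.1, 91.8]
force: [-0.4, 0.2, 0.1]
width: 35.5
```

```bash
python3 st.py; python3 look.py t10 >/dev/null
```

```text
16.3167 [ 493.7 -169.5  243. ] [-1.7938e+02 -1.2000e-01  9.1770e+01] [-0.4  0.2  0.1]
[[303.6 206.2  29.1 508.9  93.6]
 [292.6 206.6  28.4 507.9 125.9]
 [267.5 207.2  30.  506.1 200. ]
 [281.5 206.9  30.4 506.9 158.6]
 [256.5 207.5  29.7 505.3 232.3]
 [245.5 207.8  31.1 504.4 264.8]
 [303.9 217.1  28.9 476.7  92.5]
 [292.8 217.6  29.2 475.3 125.1]
 [267.6 218.2  30.8 473.6 199.3]
 [281.8 217.9  30.4 474.4 157.4]
 [245.5 218.8  31.9 472.  264.2]
 [256.6 218.5  29.6 472.8 231.6]
 [328.6 222.6  45.8 460.7  20.2]]
```

View pics/t10.png

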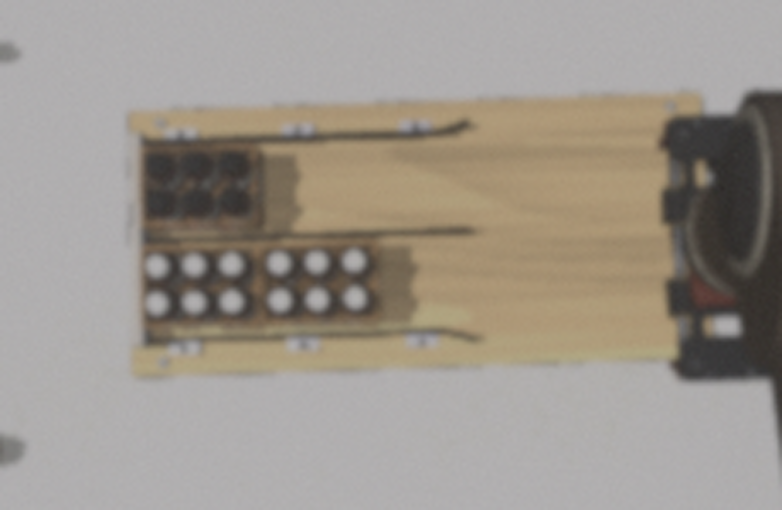

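The final view shows the carton at crop (318,283), closed up behind the stocked whites. Its centre is 106.5 mm behind theirs (gap about 1.5 mm), lateral offset is under 1 mm, and it is square.

```bash
python3 -c "
from cell import *
print(hand_in())"
```

```text
the job is handed in; nothing more can be done
None
```

The carton now stands in the white-capped lane, closed up behind the stocked white-capped carton, and I handed the job in at about 16 s. No verdict was reported.

**What I did:**
- A first sideways push with the fingertips shifted the carton more than it turned it.
- I then set the fingers loosely either side of it, with about 74 mm of opening around the 72 mm carton. Turning the jaws brought it almost square to the lane.
- Finally I pushed it down the lane from behind with two fingertips flush on its rear face, then backed off and up.

**Last checks (overhead camera, cap positions):**

| Check | Result |
|---|---|
| Distance behind the stocked carton, centre to centre | about 106.5 mm, a gap of about 1.5 mm |
| In line with the stocked carton | within about 1 mm |
| Square to the lane | within about 0.01 rad |
| White-capped stock | cap positions unchanged from the start |
| Black-capped stock | looked unmoved in the picture, not measured |
| Other things on the bench | not checked again at the end |

- **Rails:** the wrist force stayed at a few newtons throughout. I saw no sign of touching a rail, but I had no direct contact reading.
- **Disagreements:** the wrist and overhead cameras differed by 2 to 3 mm on the loose carton's position, about what the calibration allows, so I steered by the overhead view. The carton's starting angle measured about 0.44 rad from the lane, more than the stated 0.3.

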